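# Switch off a desk fan and unscrew the blade cap of unknown thread hand

### The arm

A 6-joint arm with a two-finger parallel gripper is mounted at the origin on a cart in front of the work surface, level with it; the furniture and walls round the work are solid. World frame = base frame: x ahead of the robot, y to its left, z up, the work surface at z = 0. Lengths are in mm, angles in rad, forces in N, time in s.
With the tool pointing down it reaches from about 350 to 975 mm from the base axis. Payload 7.1 kg.
Tool frame: the origin (TCP) lies midway between the tips of the shut fingers; the grasp point (between the pads) lies 19 mm behind it (ctrl.grip_depth is the distance from the TCP to the grasp point, in mm); z points along the fingers, y is the line along which they close (so a half turn about z gives the same grasp; the last joint's range is limited). The gripper opens to 88 mm and grips with 3 to 60 N. Pads are 20 mm wide; open, the fingers measure 115 mm over their backs; the gripper's body (75 mm by 178 mm) begins 61 mm behind the grasp point.
Start: joints at [1.164, 0.423, 1.63, -0, 1.089, -0.019], TCP at [236.313, 578.585, 222.675] pointing down, gripper open.
Joint ranges: [-3, 3], [-0.9, 2.11], [0.09, 2.58], [-1.31, 4.45], [0.11, 2.69], [-2.54, 2.54]. Speed limits (rad/s): [2.39, 2.39, 3.01, 3.14, 3.14, 3.14].

### API

Orientations are given as a rotation vector (axis times angle).
In Python, from workcell import get_obs, vision, ctrl gives the robot as it stands.
- The arm moves only by the tool step_arm, never from a script. Its argument "plan" is a list of rows, each a list of 7 numbers: the opening, from -1 (shut) to 1 (fully open), then the shift along the tool's x, y, z as a fraction of full scale, then the turn, a rotation vector about the tool's x, y, z as a fraction of full scale. In form: [[fingers, dx, dy, dz, wx, wy, wz], ...]. A call has 1 to 20 rows; each row shifts and turns the commanded pose from where the row before left it, along the tool's axes as they then stand; what a row does not reach is not made up. Full scale, the value 1, is 50 mm for a shift and 0.12 rad for a turn. A row lasts 1/8 s, in which the tool goes at most 62.5 mm and 10.7 degrees, less where a joint would pass 70% of its speed; a pose out of reach is approached as far as the arm can. A call with a number of a shift or a turn outside -1 to 1 is refused whole. A call with a gripper value outside its range is refused whole. The fingers move at their own pace and stop on an object; the grip force is fixed at half the most. Time passes only in rows, so rows that do not move let the fingers close. It gives the time, the measured TCP pose, the force, the opening and the grip force at its end, in the units of the state.
- get_obs(): the state, without advancing time (a new reading comes with each control period).
- vision.get_image(name): name is "scene" or "top"; returns a dict with "pixels" (384x512x3 uint8, red, green, blue), "depth" (384x512 float32, mm along the optical axis (not along the pixel's ray), 0 where there is no reading), "fx", "fy", "cx", "cy" (pixels), "T" (4x4, takes a point from camera to world coordinates). Camera axes: x right, y down, z forward; pixel columns grow to the right and rows downward; lengths in mm; the calibration is good to about 2 mm. A picture is of the moment at which its call begins.
- ctrl.close_job(): hands the job in; it is judged then, once.
The state is a dict: "t": time; "qpos": joint angles; "qvel": joint speeds; "joint_torque": joint torques, N m; "ee_pos": TCP position; "orientation": TCP orientation; "ft_force": force on the tool from outside, world axes, zero at the start; "moment": the same for the moment, N m; "width": finger opening in mm; "grasp_force": force on a finger pad.
Only numpy, scipy, OpenCV 4.12 (cv2) and the standard library are available. Lean on these libraries where they do the work, as an engineer would, in place of code of your own. Each camera call takes 0.05 s, during which the arm holds its last target. There are 200 camera calls.

### The job

The desk fan lies on its back with its front guard already off, so that its blades can come out for cleaning. First turn its speed dial to off, the pointer nose at the one long raised mark; then unscrew the ribbed cap that holds the blades: on this kind of fan the thread may be left- or right-handed, so try to loosen it both ways and find out which way it goes. Lift the loosened cap off its stud and finish with the gripper still holding it in the air, about 10 cm above where it sat and over the fan, with the dial still at off, and leave the guard, the screwdriver and the roll of tape where they lie.

Things in the scene. Friction and masses are not known exactly. Their poses are not given: they have to be found in the camera images.
- fan: White box-type desk fan on its back, held fast: a slab 216 (its x) by 316 (its y) by 75 mm high with a round open well 190 mm across. Origin: on the desk straight below the middle of the well, z up. Fan x spans -108 to 108 mm, fan y -208 to 108. The flat control strip with the dial is its -y end (y below -95), top 75 mm above the desk.
- seat (a point): Middle of the hub's flat top, in the well, 42 mm above the desk; axes as the fan's. Hub 58 mm across; five blades stand around it, all below 42 mm. The rotor does not turn (a transport clip holds one blade to the wall). A steel threaded stud, 26 mm across, stands 20 mm up from here inside the cap. Round the cap the well is open down to hub and blades.
- cap: Grey round cap (spinner) screwed onto the stud: 42 mm across, 26 mm high, fine upright ribs all round, a low straight rib across its crown along its x axis. About 0.06 kg. Origin: centre of its underside, at the seat when tight; z up. When tight, its x axis is parallel to the fan's.
- cap_grip (a point): On the cap's axis 13 mm above its underside. Coarse quick thread, hand unknown, differs from start to start. The wrong way the cap stops dead within 5 degrees and fingers slip round it; the right way it turns easily, rises 5 mm in 92 degrees, is free from about 110 degrees: then lift it straight off (a little further does no harm). Till then the thread holds it. Let go part-way, it stays put.
- dial (a joint): Speed dial's angle about its vertical axis, rad. 0 = off: pointer nose at the one long raised mark, which lies on the dial's fan +y side (towards the rotor). Positive = anticlockwise from above. Range -1.6 to 1.6, starts between 0.6 and 1.5. Light even friction (0.04 N m), no click, stays where left. Dots of growing size on each side of the mark are the speeds.
- dial_grip (a point): On the dial's axis, 93 mm above the desk, mid-height of its grip, at fan x = 0, y = -150 mm. Turns with the dial; at dial 0 its axes are the fan's. The dial: grey disc 47 mm across (top 82 mm above the desk) with an upright bar grip 11 mm thick, 40 mm long, top at 102 mm; the bar lies along the point's y axis, with a small pointer nose and a white line on its +y half.
- guard: Bystander: the fan's round white front guard, 8 mm thick, about 245 mm across its screw tabs, lying flat on the desk; origin at the centre of its underside.
- screwdriver: Bystander: black-handled screwdriver lying on the desk, 170 mm long; origin under its middle, x along it towards the tip.
- tape: Bystander: roll of masking tape lying flat, 104 mm across, 19 mm high; origin at the centre of its underside.
Mind the look-alikes: they are no part of the job. Of the things that look like the cap, the middle-sized one is meant.

How it is judged (in metres and radians):
On the way, in this order (a step that is already met when the one before it is completed fails the run):
1. the dial is at off (value of joint dial between -0.12 and 0.12 rad), for 0.3 s.
2. the cap has been turned more than 40 degrees on its thread (angle between the x axis of cap and the x axis of fan, either way round above 0.7 rad and z of cap in the frame of fan below 0.052 m and horizontal distance between cap and fan below 0.01 m), for 0.05 s.
At the end, for the whole second after the job is handed in: The dial is within 0.12 rad (7 degrees) of off; the cap is held by the fingers (more than 1 N), at rest (slower than 30 mm/s), its underside at least 75 mm above its seat on the hub and within 100 mm of the rotor's axis sideways, touching nothing but the fingers (all of step 1 and z of cap in the frame of fan above 0.117 m and horizontal distance between cap and fan below 0.1 m and contact force between the fingers and cap above 1 N and contact force between cap and fan below 0.1 N and linear speed of cap below 0.03 m/s); the arm keeps its last pose, push and grip.
It fails at once if the guard is shifted by more than 30 mm (distance of guard from where it was at the start of the episode above 0.03 m).
It fails at once if the screwdriver is shifted by more than 30 mm (distance of screwdriver from where it was at the start of the episode above 0.03 m).
It fails at once if the tape is shifted by more than 30 mm (distance of tape from where it was at the start of the episode above 0.03 m).
It also fails if it takes over 58 s, if anything falls off the work surface, if the arm or the gripper's body presses on something with over 40 N, if the wrist force passes 120 N, or if a joint passes its speed limit or range.

## Working session

There is one attempt and no reset: what is moved stays moved. The work goes in short steps, Python scripts to look and compute and a tool call to move; the robot and the scene stay as the last step left them, time stands still between calls to the robot, and variables do not carry over. Pictures are saved under pics/ and viewed, at most 10 in all, crops included, and the job is handed in when it is done.

Besides the shell and the picture viewer there is one more tool, called after "Call:" as name(argument=value, ...), one argument or row to a line, values as JSON. step_arm: Moves the arm, as the interface text tells. Its arguments: {"type":"object","properties":{"plan":{"type":"array","items":{"type":"array","items":{"type":"number","minimum":-1,"maximum":1}}}},"required":["plan"]}

```bash
mkdir -p pics
python3 - <<'E'
from workcell import get_obs, vision, ctrl
import cv2,numpy as np
for n in ("scene","top"):
    d=vision.get_image(n); np.savez(f"{n}.npz",**d)
    cv2.imwrite(f"pics/{n}0.png",cv2.resize(d["pixels"][:,:,::-1],(768,576)))
    print(n,d["fx"],d["cx"],d["cy"],d["T"].round(3).tolist())
o=get_obs();print(o["t"],o["ee_pos"],o["orientation"],o["width"],ctrl.grip_depth)
E
```

```text
scene 364.2083934059041 251.43187686732966 185.42800241386396 [[0.894, -0.32, 0.314, 233.96], [-0.448, -0.623, 0.641, -376.847], [-0.01, -0.713, -0.701, 683.132], [0.0, 0.0, 0.0, 1.0]]
top 433.2916177463803 254.77398049968815 198.81151003844434 [[-0.026, -0.986, 0.166, 300.772], [-1.0, 0.028, 0.011, 153.185], [-0.016, -0.165, -0.986, 1174.758], [0.0, 0.0, 0.0, 1.0]]
0.1 [236.14009665 578.14394059 222.00110666] [-6.05309754e-01 -3.08245252e+00  2.04663613e-03] 87.76694824225326 18.700000000000003
```

View pics/top0.png

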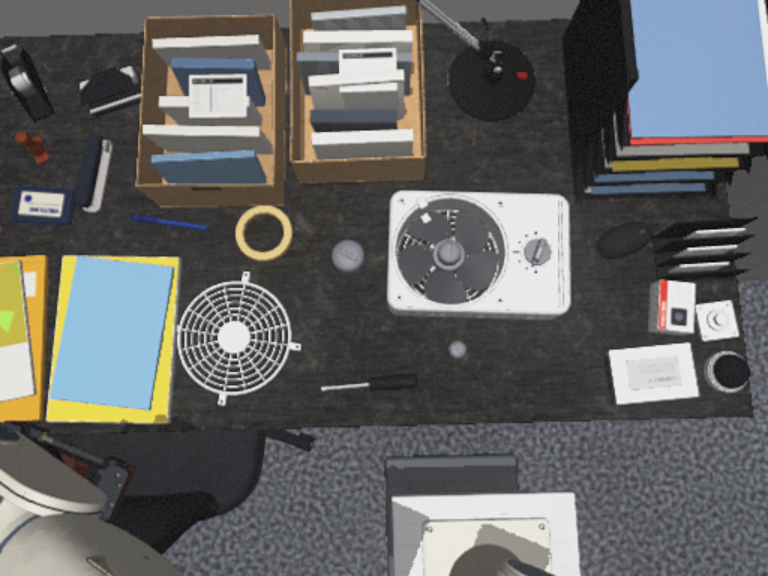

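View pics/scene0.png

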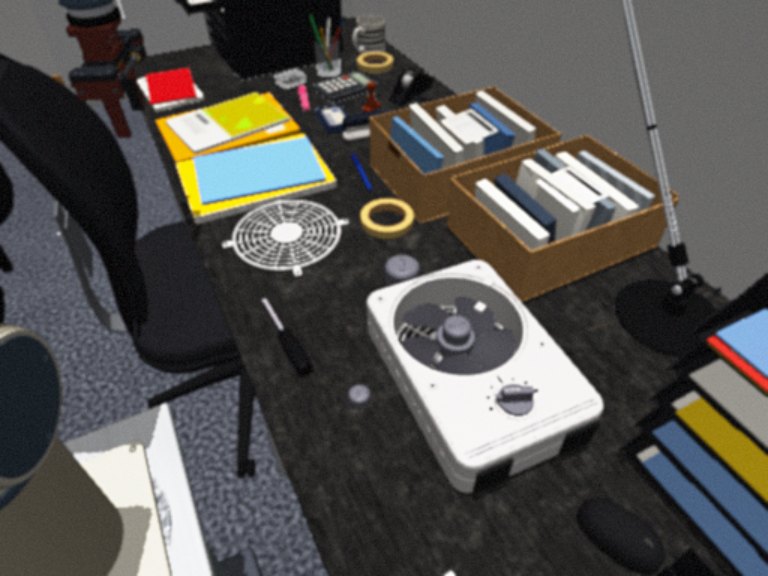

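The top picture shows three cap look-alikes: a large one on the desk at (348,255), a small one on the desk at (457,349), and the middle-sized one on the hub at (450,252), which is the one meant. The dial is at (538,251). The guard (235,337), tape (264,233) and screwdriver (370,383) are well clear of it.

```bash
cat > h.py <<'E'
import numpy as np,cv2
def px2w(d,u,v,z):
    "pixel + known world height -> world point"
    T=d["T"]; r=T[:3,:3]@np.array([(u-d["cx"])/d["fx"],(v-d["cy"])/d["fy"],1]); o=T[:3,3]
    return o+r*(z-o[2])/r[2]
def w2px(d,p):
    T=d["T"]; c=T[:3,:3].T@(np.asarray(p)-T[:3,3]); return d["fx"]*c[0]/c[2]+d["cx"],d["fy"]*c[1]/c[2]+d["cy"]
def crop(d,u0,v0,w,h,s,name):
    cv2.imwrite(name,cv2.resize(d["pixels"][v0:v0+h,u0:u0+w,::-1],None,fx=s,fy=s,interpolation=cv2.INTER_CUBIC))
E
python3 - <<'E'
from h import *
d=dict(np.load("top.npz")); crop(d,250,120,140,98,5.7,"pics/fan0.png")
s=dict(np.load("scene.npz")); crop(s,240,170,170,125,4.7,"pics/fan0s.png")
# white fan top: min-area rect of points at height ~75
v,u=np.mgrid[:384,:512]; z=d["depth"]
P=np.stack([(u-d["cx"])/d["fx"]*z,(v-d["cy"])/d["fy"]*z,z],-1)@d["T"][:3,:3].T+d["T"][:3,3]
m=(abs(P[...,2]-75)<12)&(u>250)&(u<390)&(v>120)&(v<218)
print(P[m].mean(0),cv2.minAreaRect(P[m][:,:2].astype(np.float32)))
E
```

```text
[561.1123206  -33.69205972  73.34055086] ((573.3921508789062, -19.416290283203125), (349.31329345703125, 237.81011962890625), 88.47706604003906)
```

View pics/fan0.png

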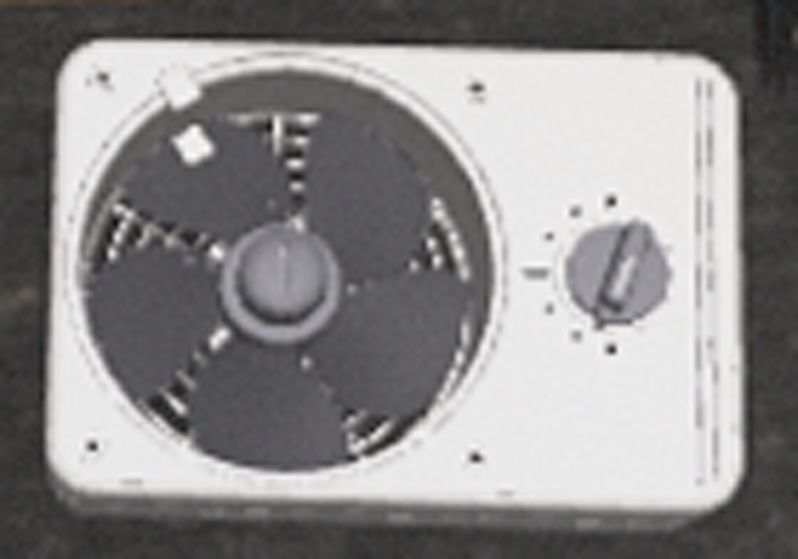

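View pics/fan0s.png

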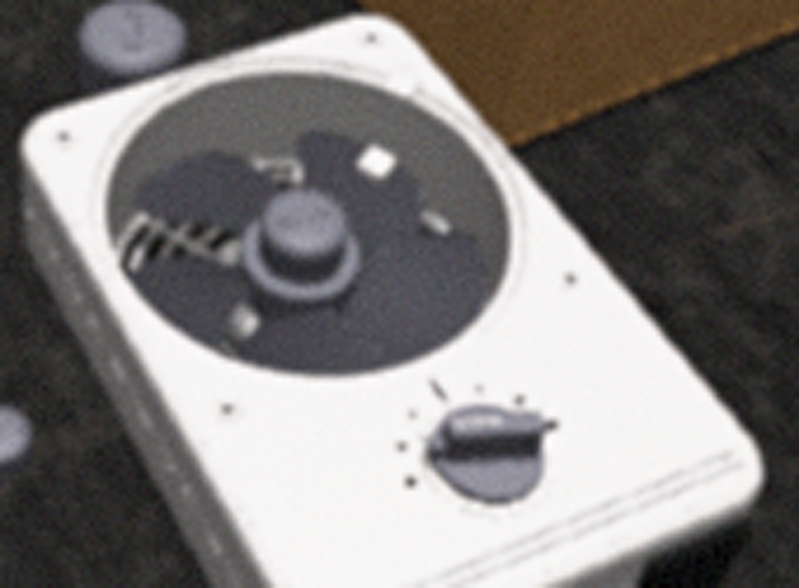

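The crop shows the middle-sized cap screwed on the hub, with its crown at about (283,267). The dial disc is centred at (618,273). The long mark is on its left (537,272) and the nose points down-left (about (602,322)), so the dial is near +1.2 rad.

Run:
```python
from h import *
d=dict(np.load("top.npz")); f=lambda u,v,z:px2w(d,250+u/5.7-.5,120+v/5.7-.5,z)
g=lambda *a:f(*a).round(1)
W=g(288,269,75);C=g(283,267,68);D=g(618,273,82);print("well",W,"cap",C,"dial",D)
print("marks",g(537,272,76))
for a,b in(((100,42),(690,55)),((100,491),(690,503)),((103,77),(477,88)),((92,446),(476,457))):
    v=f(*a,75)-f(*b,75);print("yaw",np.arctan2(-v[0],v[1]))
for P in(W,C): v=P-D;print("yaw",np.arctan2(-v[0],v[1]),np.hypot(*v[:2]))
v=f(605,318,102)-f(640,226,102);print("bar yaw",np.arctan2(-v[0],v[1]))
m=np.array([g(400,46,75),g(400,497,75),g(51,270,75),g(742,270,75)]);print(m)
```

```text
well [567.  46.  75.] cap [569.7  47.6  68. ] dial [ 559.  -102.2   82. ]
marks [562. -67.  76.]
yaw -0.05399371905326545
yaw -0.048546454843625575
yaw -0.06136815522472396
yaw -0.05732779635342799
yaw -0.05392876516861938 148.41576735643687
yaw -0.07130746478529063 150.18165666951475
bar yaw 1.15665487525508
[[ 6.714e+02 -1.030e+01  7.500e+01]
 [ 4.604e+02  3.000e-01  7.500e+01]
 [ 5.697e+02  1.542e+02  7.500e+01]
 [ 5.604e+02 -1.602e+02  7.500e+01]]
```

Call:
step_arm(
  plan=[
    [1, -0.7, -0.634, 0, 0, 0, 0],
    [1, -0.7, -0.634, 0, 0, 0, 0],
    [1, -0.7, -0.634, 0, 0, 0, 0],
    [1, -0.7, -0.634, 0, 0, 0, 0],
    [1, -0.7, -0.634, 0, 0, 0, 0],
    [1, -0.7, -0.634, 0, 0, 0, 0],
    [1, -0.7, -0.634, 0, 0, 0, 0],
    [1, -0.7, -0.634, 0, 0, 0, 0],
    [1, -0.7, -0.634, 0, 0, 0, 0],
    [1, -0.7, -0.634, 0, 0, 0, 0],
    [1, -0.7, -0.634, 0, 0, 0, 0],
    [1, -0.7, -0.634, 0, 0, 0, 0],
    [1, -0.7, -0.634, 0, 0, 0, 0],
    [1, -0.7, -0.634, 0, 0, 0, 0],
    [1, -0.7, -0.634, 0, 0, 0, 0],
    [1, -0.7, -0.634, 0, 0, 0.22, 0],
    [1, 0, 0, 0, 0, 0, 0],
    [1, 0, 0, 0, 0, 0, 0],
  ],
)

```text
t: 2.35
ee_pos: [562.2, -102.4, 222.1]
orientation: [-0.601, -3.056, -0.008]
ft_force: [-0.4, 0.9, 0.1]
width: 87.8
grasp_force: 0.0
```

Call:
step_arm(
  plan=[
    [1, 0.037, -0.015, 0.5, 0, -0.22, 0.22],
    [1, 0, 0, 0.5, 0, 0, 0],
    [1, 0, 0, 0.5, 0, 0, 0],
    [1, 0, 0, 0.5, 0, 0, 0],
    [1, 0, 0, 0.4, 0, 0, 0],
    [1, 0, 0, 0.33, 0, 0, 0],
    [1, 0, 0, 0, 0, 0, 0],
    [1, 0, 0, 0, 0, 0, 0],
  ],
)

```text
t: 3.35
ee_pos: [560.7, -102.2, 86.9]
orientation: [0.645, 3.074, -0.001]
ft_force: [0.1, 0.2, -0.4]
width: 87.8
grasp_force: 0.0
```

Run:
```python
from h import *
from workcell import get_obs, vision
from scipy.spatial.transform import Rotation as R
o=get_obs(); M=R.from_rotvec(o["orientation"]).as_matrix();print(o["t"],o["ee_pos"],M.round(3).tolist(),o["ft_force"],o["qpos"])
s=vision.get_image("scene"); u,v=map(int,w2px(s,[560,-102,95])); crop(s,u-65,v-55,130,95,6,"pics/dial1.png")
```

```text
3.35 [ 560.66107377 -102.22447065   86.85446792] [[-0.916, 0.402, 0.001], [0.402, 0.916, -0.0], [-0.001, -0.0, -1.0]] [ 0.14017438  0.19698032 -0.44715671] [-2.01051620e-01  5.32826306e-01  1.83479218e+00 -4.68977663e-04
  7.73229581e-01 -1.35776699e+00]
```

View pics/dial1.png

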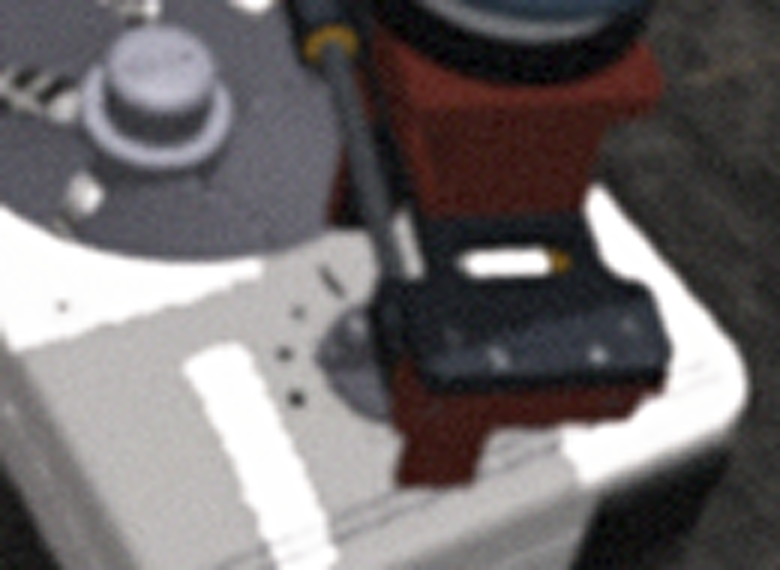

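The fingers straddle the dial bar, with the disc visible at (355,360) between them. Next I lower 1.5 mm and close.

Call:
step_arm(
  plan=[
    [-1, 0, 0, 0.03, 0, 0, 0],
    [-1, 0, 0, 0, 0, 0, 0],
    [-1, 0, 0, 0, 0, 0, 0],
    [-1, 0, 0, 0, 0, 0, 0],
    [-1, 0, 0, 0, 0, 0, 0],
    [-1, 0, 0, 0, 0, 0, 0],
    [-1, 0, 0, 0, 0, 0, 0],
    [-1, 0, 0, 0, 0, 0, 0],
  ],
)

```text
t: 4.4
ee_pos: [560.0, -103.0, 84.7]
orientation: [-0.645, -3.074, 0.002]
ft_force: [-8.5, -21.2, 4.1]
width: 11.4
grasp_force: 11.3
```

Call:
step_arm(
  plan=[
    [-1, 0, -0.02, 0, 0, 0, 0],
    [-1, 0, 0, 0, 0, 0, 0],
    [-1, 0, 0, 0, 0, 0, 0.8],
    [-1, 0, 0, 0, 0, 0, 0.8],
    [-1, 0, 0, 0, 0, 0, 0.8],
  ],
)

```text
t: 5.03
ee_pos: [560.0, -103.1, 84.7]
orientation: [1.085, 2.948, 0.0]
ft_force: [0.4, 0.3, -0.0]
width: 10.9
grasp_force: 30.0
```

Call:
step_arm(
  plan=[
    [-1, 0, 0, 0, 0, 0, 0.85],
    [-1, 0, 0, 0, 0, 0, 0.85],
    [-1, 0, 0, 0, 0, 0, 0.85],
    [-1, 0, 0, 0, 0, 0, 0.85],
    [-1, 0, 0, 0, 0, 0, 0.85],
    [-1, 0, 0, 0, 0, 0, 0.85],
    [-1, 0, 0, 0, 0, 0, 0.85],
    [-1, 0, 0, 0, 0, 0, 0.85],
    [-1, 0, 0, 0, 0, 0, 0.85],
    [-1, 0, 0, 0, 0, 0, 0],
    [-1, 0, 0, 0, 0, 0, 0],
    [-1, 0, 0, 0, 0, 0, 0],
  ],
)

```text
t: 6.52
ee_pos: [561.3, -102.7, 84.8]
orientation: [2.275, 2.164, 0.003]
ft_force: [3.9, 3.8, -3.2]
width: 10.8
grasp_force: 30.0
```

Call:
step_arm(
  plan=[
    [1, 0, 0, 0, 0, 0, 0],
    [1, 0, 0, 0, 0, 0, 0],
    [1, 0, 0, 0, 0, 0, 0],
    [1, 0, 0, 0, 0, 0, 0],
    [1, 0, 0, -0.4, 0, 0, 0],
    [1, 0, 0, -0.5, 0, 0, 0],
    [1, 0, 0, -0.3, 0, 0, 0],
    [1, 0.75, 0, 0, 0, 0, 0],
    [1, 0.75, 0, 0, 0, 0, 0],
    [1, 0.75, 0, 0, 0, 0, 0],
    [1, 0.75, 0, 0, 0, 0, 0],
    [1, 0, 0, 0, 0, 0, -1],
    [1, 0, 0, 0, 0, 0, 0],
    [1, 0, 0, 0, 0, 0, 0],
  ],
)

```text
t: 8.28
ee_pos: [567.2, 46.1, 144.6]
orientation: [2.145, 2.296, -0.001]
ft_force: [-0.1, 0.8, 0.1]
width: 87.9
grasp_force: 0.0
```

Run:
```python
from h import *
from workcell import get_obs, vision
from scipy.spatial.transform import Rotation as R
o=get_obs(); M=R.from_rotvec(o["orientation"]).as_matrix();print(o["t"],o["ee_pos"],M.round(3).tolist(),o["qpos"])
a=vision.get_image("scene"); u,v=map(int,w2px(a,[565,-40,75])); crop(a,u-65,v-50,130,100,5,"pics/c2.png")
b=vision.get_image("top"); u,v=map(int,w2px(b,[565,-30,75])); crop(b,u-60,v-50,130,100,5,"pics/c2t.png")
i=np.vstack([cv2.imread("pics/c2.png"),cv2.imread("pics/c2t.png")]); cv2.imwrite("pics/c2all.png",cv2.resize(np.hstack([i[:500],i[500:]]),(800,308)))
```

```text
8.275 [567.22675961  46.07917119 144.61003429] [[-0.068, 0.998, -0.0], [0.998, 0.068, -0.0], [-0.0, -0.0, -1.0]] [ 6.03376567e-02  4.44698374e-01  1.81011388e+00 -4.54280023e-04
  8.87131796e-01 -7.30920550e-03]
```

View pics/c2all.png

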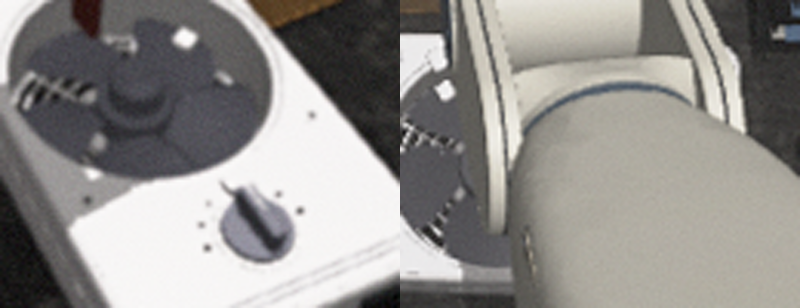

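The dial's nose, at about (235,190) in the left panel, is at the long mark. Next I go down to the cap.

Call:
step_arm(
  plan=[
    [1, 0.018, 0.036, 0.5, 0, 0, 0],
    [1, 0, 0, 0.5, 0, 0, 0],
    [1, 0, 0, 0.5, 0, 0, 0],
    [1, 0, 0, 0.3, 0, 0, 0],
    [1, 0, 0, 0.16, 0, 0, 0],
    [1, 0, 0, 0, 0, 0, 0],
    [1, 0, 0, 0, 0, 0, 0],
    [-1, 0, 0, 0, 0, 0, 0],
    [-1, 0, 0, 0, 0, 0, 0],
    [-1, 0, 0, 0, 0, 0, 0],
    [-1, 0, 0, 0, 0, 0, 0],
    [-1, 0, 0, 0, 0, 0, 0],
    [-1, 0, 0, 0, 0, 0, 0],
  ],
)

```text
t: 10.0
ee_pos: [569.1, 47.4, 46.7]
orientation: [2.142, 2.298, -0.0]
ft_force: [0.6, -0.2, 0.3]
width: 41.5
grasp_force: 30.0
```

Call:
step_arm(
  plan=[
    [-1, 0, 0, 0, 0, 0, -0.8],
    [-1, 0, 0, 0, 0, 0, -0.8],
    [-1, 0, 0, 0, 0, 0, 0],
  ],
)

```text
t: 10.38
ee_pos: [568.9, 47.2, 46.7]
orientation: [-1.914, -2.491, 0.001]
ft_force: [-1.2, -1.0, 0.4]
width: 41.7
grasp_force: 30.0
```

```bash
python3 -c "
from workcell import get_obs
o=get_obs();print(o['ee_pos'],o['orientation'],o['ft_force'],o['moment'],o['qpos'][5],o['joint_torque'])"
```

```text
[568.89686872  47.23575026  46.69772591] [-1.91370467e+00 -2.49116315e+00  7.45868158e-04] [-1.17800664 -0.98102799  0.42414999] [-0.32603362  0.16328688 -0.51603743] -0.19835375190697827 [  1.34808395 -54.25441861 -17.85633981  -0.07113427  -0.20333704
  -1.03670239]
```

Call:
step_arm(
  plan=[
    [-1, 0, 0, 0, 0, 0, 0.8],
    [-1, 0, 0, 0, 0, 0, 0.8],
    [-1, 0, 0, 0, 0, 0, 0.8],
    [-1, 0, 0, 0, 0, 0, 0.8],
    [-1, 0, 0, 0, 0, 0, 0],
  ],
)

```text
t: 11.0
ee_pos: [569.3, 47.6, 46.8]
orientation: [2.352, 2.082, 0.0]
ft_force: [1.0, 0.2, 0.8]
width: 41.8
grasp_force: 30.0
```

```bash
python3 -c "
from workcell import get_obs
o=get_obs();print(o['ee_pos'],o['orientation'],o['ft_force'],o['moment'],o['qpos'][5],o['joint_torque'])"
```

```text
[569.31600536  47.55756088  46.80290311] [2.35203172e+00 2.08193154e+00 1.69126053e-04] [1.01955337 0.20977528 0.82026895] [-0.0050094  -0.00247478  0.00161489] 0.1847532835051734 [-1.72483795e-01 -5.41153550e+01 -1.71337545e+01  6.49161244e-03
  1.07337569e-01  5.61505929e-01]
```

Anticlockwise the cap resisted with 0.52 N m. Clockwise it turns with about zero moment, so the thread is left-handed and loosens clockwise.

Call:
step_arm(
  plan=[
    [-1, 0, 0, -0.0075, 0, 0, 1],
    [-1, 0, 0, -0.0075, 0, 0, 1],
    [-1, 0, 0, -0.0075, 0, 0, 1],
    [-1, 0, 0, -0.0075, 0, 0, 1],
    [-1, 0, 0, -0.0075, 0, 0, 1],
    [-1, 0, 0, -0.0075, 0, 0, 1],
    [-1, 0, 0, -0.0075, 0, 0, 1],
    [-1, 0, 0, -0.0075, 0, 0, 1],
    [-1, 0, 0, -0.0075, 0, 0, 1],
    [-1, 0, 0, 0, 0, 0, 0],
  ],
)

```text
t: 12.25
ee_pos: [570.4, 47.2, 50.5]
orientation: [3.086, 0.58, 0.004]
ft_force: [3.9, -2.3, 0.4]
width: 41.6
grasp_force: 30.0
```

```bash
python3 -c "
from workcell import get_obs
o=get_obs();print(o['ee_pos'],o['orientation'],o['ft_force'],o['moment'],o['qpos'][5])"
```

```text
[570.43952523  47.16261482  50.48714711] [3.08630566 0.58043298 0.00385323] [ 3.88134116 -2.30224682  0.4256734 ] [-0.50312001 -0.61963618  0.00794862] 1.2621897570361025
```

Call:
step_arm(
  plan=[
    [-1, 0, 0, -0.0075, 0, 0, 1],
    [-1, 0, 0, -0.0075, 0, 0, 1],
    [-1, 0, 0, -0.0075, 0, 0, 1],
    [-1, 0, 0, -0.0075, 0, 0, 1],
    [-1, 0, 0, -0.0075, 0, 0, 1],
    [-1, 0, 0, -0.0075, 0, 0, 1],
    [-1, 0, 0, -0.0075, 0, 0, 1],
    [-1, 0, 0, -0.0075, 0, 0, 1],
    [-1, 0, 0, 0, 0, 0, 0],
    [-1, 0, 0, -0.02, 0, 0, 0],
    [-1, 0, 0, -0.04, 0, 0, 0],
    [-1, 0, 0, 0, 0, 0, 0],
  ],
)

```text
t: 13.75
ee_pos: [570.4, 46.1, 56.1]
orientation: [3.006, -0.908, 0.005]
ft_force: [6.1, -8.2, -3.4]
width: 41.4
grasp_force: 30.0
```

```bash
python3 -c "
from workcell import get_obs
o=get_obs();print(o['ee_pos'],o['orientation'],o['ft_force'],o['moment'],o['qpos'][5])"
```

```text
[570.4215321   46.06042914  56.14729529] [ 3.00642342 -0.90758184  0.00467826] [ 6.06014217 -8.21675514 -3.40915249] [-1.55371561 -0.89467864 -0.05615597] 2.2205245854524076
```

Call:
step_arm(
  plan=[
    [-1, 0.012, 0, 0, 0, 0, 0],
    [-1, 0, 0, -0.05, 0, 0, 0],
    [-1, 0, 0, -0.05, 0, 0, 0],
    [-1, 0, 0, -0.05, 0, 0, 0],
    [-1, 0, 0, 0, 0, 0, 0],
  ],
)

```text
t: 14.38
ee_pos: [569.1, 47.3, 63.5]
orientation: [3.006, -0.912, -0.001]
ft_force: [-0.1, 0.3, -0.7]
width: 41.6
grasp_force: 30.0
```

Call:
step_arm(
  plan=[
    [-1, 0, 0, -0.15, 0, 0, 0],
    [-1, 0, 0, -0.2, 0, 0, 0],
    [-1, 0, 0, -0.25, 0, 0, 0],
    [-1, 0, 0, -0.25, 0, 0, 0],
    [-1, 0, 0, -0.25, 0, 0, 0],
    [-1, 0, 0, -0.25, 0, 0, 0],
    [-1, 0, 0, -0.25, 0, 0, 0],
    [-1, 0, 0, -0.1, 0, 0, 0],
    [-1, 0, 0, 0, 0, 0, 0],
    [-1, 0, 0, 0, 0, 0, 0],
    [-1, 0, 0, 0, 0, 0, 0],
  ],
)

```text
t: 15.75
ee_pos: [569.2, 47.1, 148.0]
orientation: [3.005, -0.914, -0.002]
ft_force: [0.6, -0.6, -1.0]
width: 41.7
grasp_force: 30.0
```

Run:
```python
from h import *
from workcell import get_obs, vision
a=vision.get_image("scene"); u,v=map(int,w2px(a,[565,-30,90])); crop(a,u-80,v-70,160,120,5,"pics/end.png")
o=get_obs();print(o["t"],o["ee_pos"],o["ft_force"],o["grasp_force"],o["width"])
print(w2px(a,[560.3,-102.7,102]),w2px(a,[561.4,-82.7,102]),(u-80,v-70))
```

```text
15.8 [569.27860629  47.09371908 148.09663413] [-0.50783729 -0.21044584 -0.36488542] 29.999956022948027 41.75366504333533
(np.float64(344.13718540183754), np.float64(259.3179948250017)) (np.float64(338.2280128987418), np.float64(251.24077148606278)) (243, 164)
```

View pics/end.png

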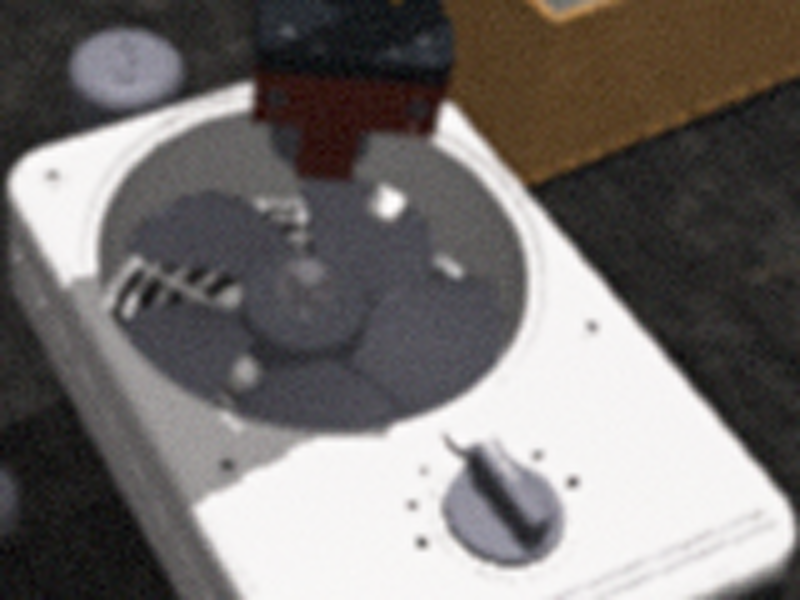

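The cap (300,145) is held above the bare stud (305,280). The dial bar runs along the predicted off direction, with its nose at the long mark (455,445).

```bash
python3 -c "
from workcell import ctrl
print(ctrl.close_job())"
```

```text
the job is handed in; nothing more can be done
None
```

I handed the job in at 15.8 s: the dial is at off, the left-handed cap was unscrewed clockwise, and the gripper holds it about 10 cm above its seat over the fan; the judge's verdict was not shown.

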